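Load, close and start the mushroom dryer

TASK

Turn the dryer's knob past its click to off, then put every mushroom from the collecting tray into the drying chamber, all resting in a single layer on its floor. With the knob still off, fold the plain metal flap fully shut and only then the black flap with the yellow edge over it, and finally turn the knob past its click back to on. Leave the jar, cup, bracket fungus and brush where they are.

Things in the scene. Friction and masses are not known exactly. Their poses are not given: they have to be found in the camera images.
- dryer: Fixed bench dryer. Origin: on the table, under the centre of its white open-top chamber; x points away from the grey control panel (and robot) at yaw 0, y to the left. Chamber outside 220 (x) by 190 (y) mm, walls 6 mm, rim 95 mm above the table. The panel on its -x side is 90 (x) by 190 (y) mm, flat top 55 mm above the table, the knob in its middle (the lamp is not for handling).
- chamber_floor (a point): Centre of the chamber's flat meshed floor, 25 mm above the table over the dryer's origin; inside 208 (dryer x) by 178 (dryer y) mm, 70 mm deep.
- knob (a joint): Angle of the black bar knob: 1.2 = ON (as found), 0 = OFF; grows clockwise seen from above. At 0 its bar lies along the dryer's x axis, the white pointer line facing -x at a white mark; at 1.2 the pointer is at a green mark. Detent: it springs to 0 or 1.2, whichever is nearer; the click is halfway, at 0.6, and takes about 0.15 N m. Stops at -0.04 and 1.24.
- knob_grip (a point): On the knob's vertical axis at the height to grip, 86 mm above the table and 157 mm before the dryer's origin (dryer -x). The grip bar is 46 mm long, 14 mm wide, its top 7 mm above this point and its foot 25 mm below it, on a 48 mm disc 8 mm thick.
- flap_inner (a joint): Angle of the plain aluminium flap, hinged on the chamber's left (+y) rim: 0 = shut flat, about 1.9 to 2.3 at the start (leaning outwards). Stiff hinge: it stays where it is left; 1 to 2 N at the free edge moves it. Flap 220 (dryer x) by 88 mm, 4 mm thick, 100 g.
- flap_inner_hinge (a point): Middle of that flap's hinge line: 95 mm to the left (+y) of the dryer's origin, 97 mm above the table.
- flap_inner_edge (a point): Middle of that flap's free edge, 88 mm from the hinge line.
- flap_outer (a joint): Angle of the black flap with a yellow strip along its free edge, hinged on the chamber's right (-y) rim: 0 = shut flat, its yellow edge lying over the edge of the plain flap; about 1.9 to 2.3 at the start (leaning outwards). Same stiff hinge. Flap 220 by 100 mm, 4 mm thick, 100 g.
- flap_outer_hinge (a point): Middle of that flap's hinge line: 95 mm to the right (-y) of the dryer's origin, 102 mm above the table.
- flap_outer_edge (a point): Middle of that flap's free edge, 100 mm from the hinge line.
- tray: Fixed flat black collecting tray, 210 (its x) by 240 (its y) mm, 8 mm high; origin under its centre. The mushrooms start on it.
- mushroom1: Loose cream mushroom (may be absent), about 35 g, standing on its cap with the stem up. Origin: centre of the cap's crown, its lowest point as it stands; z along the stem. Cap 54 mm across and 22 mm high with a 28 mm flat crown; stem 17 mm thick, from the cap to 58 mm above the origin; the stem can be gripped at 44 mm.
- mushroom1_cap (a point): Middle of that mushroom's cap, 12 mm from its origin along z.
- mushroom2: Loose mushroom with a lilac cap and pale lilac gills and stem (may be absent), about 35 g, standing on its cap with the stem up. Origin: centre of the cap's crown, its lowest point as it stands; z along the stem. Cap 54 mm across and 22 mm high with a 28 mm flat crown; stem 17 mm thick, from the cap to 58 mm above the origin; the stem can be gripped at 44 mm.
- mushroom2_cap (a point): Middle of that mushroom's cap, 12 mm from its origin along z.
- mushroom3: Loose mushroom with a dark brown cap and tan gills and stem (may be absent), about 35 g, standing on its cap with the stem up. Origin: centre of the cap's crown, its lowest point as it stands; z along the stem. Cap 54 mm across and 22 mm high with a 28 mm flat crown; stem 17 mm thick, from the cap to 58 mm above the origin; the stem can be gripped at 44 mm.
- mushroom3_cap (a point): Middle of that mushroom's cap, 12 mm from its origin along z.
- mushroom4: Loose mushroom with an orange cap and yellow-orange gills and stem (may be absent), about 35 g, standing on its cap with the stem up. Origin: centre of the cap's crown, its lowest point as it stands; z along the stem. Cap 54 mm across and 22 mm high with a 28 mm flat crown; stem 17 mm thick, from the cap to 58 mm above the origin; the stem can be gripped at 44 mm.
- mushroom4_cap (a point): Middle of that mushroom's cap, 12 mm from its origin along z.
- jar: Bystander: glass jar with a blue cap, 60 mm across, 90 mm high; origin under it. Leave alone.
- cup: Bystander: white cup with turquoise caps in it, 72 mm across, 80 mm high; origin under it. Leave alone.
- bracket: Bystander: brown bracket fungus, a disc 64 mm across, 24 mm high; origin under it. Leave alone.
- brush: Bystander: brush lying flat, 160 mm long along its x, 20 mm high; origin under its middle. Leave alone.
There are look-alikes about, which are no part of the job. What is shaped like the mushroom1 but green or purple is not meant. Leave any green look-alike of the mushroom4 alone.

How it is judged:
On the way, in this order (a step that is already met when the one before it is completed fails the run):
1. the knob is turned past its click to off, both flaps still open (value of joint knob below 0.2 rad and value of joint each of flap_inner, flap_outer above 1.2 rad), for 0.3 s.
2. every mushroom rests on the chamber floor, knob off, flaps open (all of step 1 and x of mushroom1_cap in the frame of dryer between -0.104 and 0.104 m and y of mushroom1_cap in the frame of dryer between -0.089 and 0.089 m and z of mushroom1_cap in the frame of dryer between 0.025 and 0.063 m and x of mushroom2_cap in the frame of dryer between -0.104 and 0.104 m and y of mushroom2_cap in the frame of dryer between -0.089 and 0.089 m and z of mushroom2_cap in the frame of dryer between 0.025 and 0.063 m and x of mushroom3_cap in the frame of dryer between -0.104 and 0.104 m and y of mushroom3_cap in the frame of dryer between -0.089 and 0.089 m and z of mushroom3_cap in the frame of dryer between 0.025 and 0.063 m and x of mushroom4_cap in the frame of dryer between -0.104 and 0.104 m and y of mushroom4_cap in the frame of dryer between -0.089 and 0.089 m and z of mushroom4_cap in the frame of dryer between 0.025 and 0.063 m and linear speed of each of mushroom1, mushroom2, mushroom3, mushroom4 below 0.03 m/s), for 0.3 s.
3. the plain flap is shut, the black flap still open, knob off (value of joint flap_inner below 0.08 rad and value of joint flap_outer above 1.2 rad and value of joint knob below 0.2 rad), for 0.2 s.
4. the black flap is shut over it, knob off (value of joint each of flap_inner, flap_outer below 0.08 rad and value of joint knob below 0.2 rad), for 0.2 s.
5. the knob is turned past its click to on (value of joint each of flap_inner, flap_outer below 0.08 rad and value of joint knob above 1 rad), for 0.3 s.
At the end, for the whole second after the job is handed in: Every mushroom present lies inside the chamber on its floor (middle of the cap less than 38 mm above the floor, so none is stacked) and at rest; both flaps are within 0.08 rad of shut; the knob is above 1.0 rad (on) (all of step 5 and x of mushroom1_cap in the frame of dryer between -0.104 and 0.104 m and y of mushroom1_cap in the frame of dryer between -0.089 and 0.089 m and z of mushroom1_cap in the frame of dryer between 0.025 and 0.063 m and x of mushroom2_cap in the frame of dryer between -0.104 and 0.104 m and y of mushroom2_cap in the frame of dryer between -0.089 and 0.089 m and z of mushroom2_cap in the frame of dryer between 0.025 and 0.063 m and x of mushroom3_cap in the frame of dryer between -0.104 and 0.104 m and y of mushroom3_cap in the frame of dryer between -0.089 and 0.089 m and z of mushroom3_cap in the frame of dryer between 0.025 and 0.063 m and x of mushroom4_cap in the frame of dryer between -0.104 and 0.104 m and y of mushroom4_cap in the frame of dryer between -0.089 and 0.089 m and z of mushroom4_cap in the frame of dryer between 0.025 and 0.063 m and linear speed of each of mushroom1, mushroom2, mushroom3, mushroom4 below 0.03 m/s); the robot touches nothing.
It fails at once if the jar is moved more than 25 mm (distance of jar from where it was at the start of the episode above 0.025 m).
It fails at once if the cup is moved more than 25 mm (distance of cup from where it was at the start of the episode above 0.025 m).
It fails at once if the bracket is moved more than 25 mm (distance of bracket from where it was at the start of the episode above 0.025 m).
It fails at once if the brush is moved more than 25 mm (distance of brush from where it was at the start of the episode above 0.025 m).
Of mushroom1, mushroom2, mushroom3, mushroom4 only 3 to 4 are there at a start; the rules pass over those that are not, and their reading is None.
At some moment in a run one of mushroom1, mushroom2, mushroom3, mushroom4 may be knocked a few centimetres aside while the robot is not near it.
Once in a run the grip may slacken for a moment while it holds something.
It also fails if it takes over 208 s, if anything falls off the work surface, if the arm or the gripper's body presses on something with over 40 N, if the wrist force passes 120 N, or if a joint passes its speed limit or range.

ROBOT

A 6-joint arm with a two-finger parallel gripper is mounted at the origin on the work surface. World frame = base frame: x ahead of the robot, y to its left, z up, the work surface at z = 0. Lengths are in m, angles in rad, forces in N, time in s.
With the tool pointing down it reaches from about 0.325 to 0.775 m from the base axis. Payload 5.5 kg.
Tool frame: the origin (TCP) lies on the centre line of the jaws, within the pads' length; the fingertips stand 11 mm ahead of it and the grasp point (between the pads) lies 8 mm behind it (env.finger_overhang is the distance from the TCP to the fingertips, in m); z points along the fingers, y is the line along which they close (so a half turn about z gives the same grasp; the last joint's range is limited). The gripper opens to 85 mm and grips with 20 to 120 N. Pads are 22 mm wide; open, the fingers measure 114 mm over their backs; the gripper's body (76 mm by 85 mm) begins 54 mm behind the grasp point. The pads swing forward as they close: fully open they stand 13 mm farther back than shut.
Start: joints at [-1.283, 0.091, 1.231, -0, 1.82, -0.057], TCP at [0.203, -0.565, 0.242] pointing down, gripper open.
Joint ranges: [-2.87, 2.87], [-0.86, 2.18], [0.17, 2.46], [-1.51, 4.65], [0.06, 2.69], [-2.65, 2.65]. Speed limits (rad/s): [2.57, 2.57, 3.01, 3.14, 3.14, 3.14].

INTERFACE

Orientations are given as a 3x3 rotation matrix whose columns are the frame's x, y, z axes.
In Python, from cell import env gives the robot as it stands. The module is installed in compiled form; this text tells all that it offers.
- The arm moves only by the shell command python3 -m handwheel 'ROWS' [FORCE]. ROWS is text: rows parted by semicolons, each of 7 numbers parted by spaces: the finger opening in mm, from 0 to 85.4, then the shift along the tool's x, y, z in mm, then the turn, a rotation vector about the tool's x, y, z in rad. In form: hand x y z rx ry rz; .... A call has 1 to 10 rows; each row is the pose to reach, as a shift and turn from the pose commanded when the call began, along the tool's axes at that moment; what a row does not reach only later rows make up. A row lasts 1/8 s, in which the tool goes at most 62.5 mm and 10.7 degrees, less where a joint would pass 70% of its speed; a pose out of reach is approached as far as the arm can. A call with a gripper value outside its range is refused whole. The fingers move at their own pace and stop on an object; FORCE is the grip in N (left out, the last holds). Time passes only in rows, so rows that repeat a pose let the fingers close. It gives the time, the measured TCP pose, the force, the opening and the grip force at its end, in the units of the state.
- env.get_obs(): the state, without advancing time (a new reading comes with each control period).
- env.snapshot(name): name is "side" or "top"; returns a dict with "img" (400x640x3 uint8, red, green, blue), "range_z" (400x640 float32, m along the optical axis (not along the pixel's ray), 0 where there is no reading), "fovy" (degrees; the focal length in pixels is half the picture's height over the tangent of half this angle, whatever the lens; pixels are square), "cx", "cy" (the principal point, pixels), "cam_to_world" (4x4, takes a point from camera to world coordinates). Camera axes: x right, y down, z forward; pixel columns grow to the right and rows downward; lengths in m; the calibration is good to about 2 mm. A picture is of the moment at which its call begins.
- env.close_job(): hands the job in; it is judged then, once.
The state is a dict: "time": time; "joint_pos": joint angles; "qvel": joint speeds; "joint_efforts": joint torques, N m; "position": TCP position; "tool_rot": TCP orientation; "wrist_force": force on the tool from outside, world axes, zero at the start; "wrist_torque": the same for the moment, N m; "opening": finger opening in m; "grasp_force": force on a finger pad.
Only numpy, scipy, OpenCV 4.12 (cv2) and the standard library are available. Lean on these libraries where they do the work, as an engineer would, in place of code of your own. Each camera call takes 0.05 s, during which the arm holds its last target. There are 200 camera calls.

## Working session

There is one attempt and no reset: what is moved stays moved. The work goes in short steps, Python scripts to look and compute and a shell command to move; the robot and the scene stay as the last step left them, time stands still between calls to the robot, and variables do not carry over. Pictures are saved under pics/ and viewed, at most 14 in all, crops included, and the job is handed in when it is done.

```bash
mkdir -p pics; cat > h.py <<'E'
import numpy as np, cv2
from cell import env
def snap(n):
    s=env.snapshot(n); f=200/np.tan(np.radians(s['fovy'])/2)
    v,u=np.mgrid[0:400,0:640]; z=s['range_z']
    P=np.stack([(u-s['cx'])/f*z,(v-s['cy'])/f*z,z],-1)
    T=np.array(s['cam_to_world']); W=P@T[:3,:3].T+T[:3,3]; W[z==0]=np.nan
    s['W']=W; s['f']=f; s['T']=T; return s
def save(s,name,crop=None,k=1):
    im=cv2.cvtColor(s['img'],cv2.COLOR_RGB2BGR)
    if crop: a,b,c,d=crop; im=im[b:d,a:c]
    cv2.imwrite('pics/'+name,cv2.resize(im,None,fx=k,fy=k,interpolation=cv2.INTER_CUBIC))
def ray(s,u,v,z):
    d=s['T'][:3,:3]@np.array([(u-s['cx'])/s['f'],(v-s['cy'])/s['f'],1]); o=s['T'][:3,3]
    return o+d*(z-o[2])/d[2]
E
python3 - <<'E'
from h import *
for n in('top','side'):
    s=snap(n); save(s,n+'0.png',None,1.25); print(n,s['T'].round(3).tolist(),s['f'],s['cx'],s['cy'])
    np.savez(n+'0.npz',**{k:s[k] for k in('img','W','T')})
print(env.get_obs())
E
```

```text
top [[-0.007, -0.99, 0.14, 0.345], [-1.0, 0.005, -0.018, 0.083], [0.017, -0.14, -0.99, 1.325], [0.0, 0.0, 0.0, 1.0]] 458.01193475139263 331.9730005949397 200.2264605123799
side [[-0.992, -0.049, 0.116, 0.403], [-0.123, 0.539, -0.833, 0.907], [-0.022, -0.841, -0.541, 0.651], [0.0, 0.0, 0.0, 1.0]] 460.3457765954655 317.4005827525011 200.60651329765784
{'time': 0.1, 'joint_pos': array([-1.28270019e+00,  9.18022912e-02,  1.23177403e+00,  3.87329831e-05,
        1.81981480e+00, -5.67159845e-02]), 'qvel': array([ 4.33030749e-04, -1.46244449e-03, -2.25456756e-03, -8.47333911e-04,
       -5.63828637e-04,  3.88816265e-06]), 'joint_efforts': array([ 2.32894236e-03, -4.60216069e+01, -4.19218576e+01, -4.93890377e-05,
        1.06282899e-02,  1.33610405e-05]), 'position': array([ 0.20274507, -0.5644542 ,  0.24124789]), 'tool_rot': array([[ 9.41135793e-01,  3.38028392e-01, -4.75002069e-04],
       [ 3.38028697e-01, -9.41134204e-01,  1.73501023e-03],
       [ 1.39442025e-04, -1.79344456e-03, -9.99998382e-01]]), 'wrist_force': array([-0.12969344, -1.24058786,  0.78625608]), 'wrist_torque': array([ 0.04304053, -0.02457955, -0.06675953]), 'grasp_force': 0.0, 'opening': 0.08552940921620743}
```

View pics/top0.png

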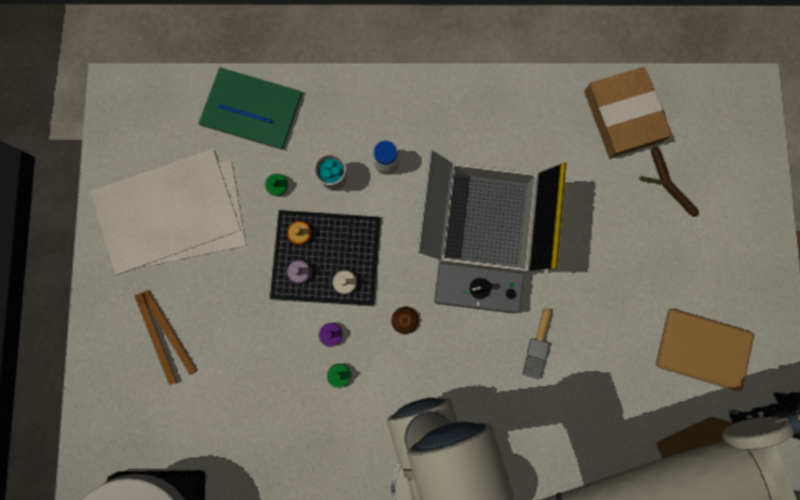

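View pics/side0.png

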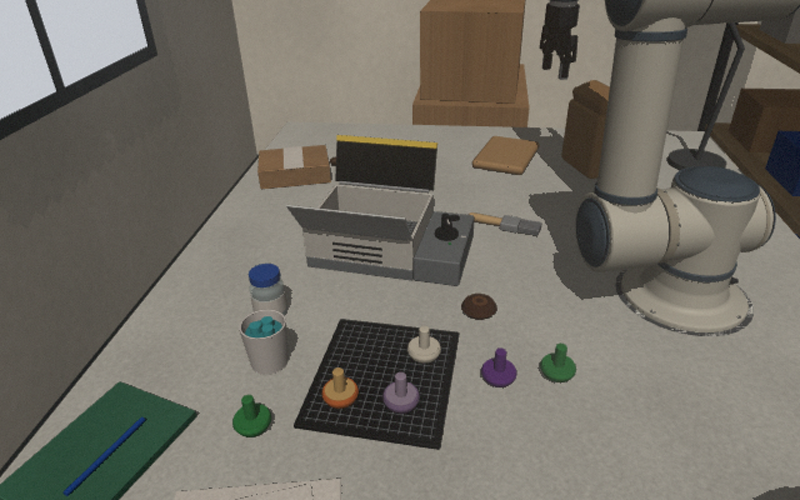

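The top view shows orange (299,232), lilac (298,271) and cream (344,282) on the tray, with no brown one. The dryer is centred near (488,217), the knob is at (480,288), and both flaps are open. The green and purple look-alikes lie off the tray.

```bash
python3 - <<'E'
import numpy as np, cv2
d=np.load('top0.npz'); W=d['W']; hsv=cv2.cvtColor(d['img'],cv2.COLOR_RGB2HSV)
def at(u,v): return W[int(v/1.25),int(u/1.25)].round(3)
for n,(u,v) in dict(orange=(299,232),lilac=(298,271),cream=(344,282)).items():
    u,v=u/1.25,v/1.25; s=W[int(v)-14:int(v)+15,int(u)-14:int(u)+15].reshape(-1,3); 
    st=s[(s[:,2]>.046)&(s[:,2]<.09)]; cap=s[(s[:,2]>.016)&(s[:,2]<.036)]
    print(n,'stem',st.mean(0).round(4),len(st),st[:,2].max(),'cap',((cap.max(0)+cap.min(0))/2).round(4))
# panel top
sub=np.zeros(W.shape[:2],bool); sub[int(250/1.25):int(320/1.25),int(425/1.25):int(540/1.25)]=1
m=sub&(abs(W[...,2]-.055)<.006); r=cv2.minAreaRect((W[m][:,:2]*1000).astype(np.float32)); print('panel',r, np.median(W[m][:,2]))
m=sub&(W[...,2]>.082)&(W[...,2]<.105); p=W[m]; print('knob tops/rim',len(p))
k=p[p[:,0]<np.median(W[sub][:,0])+.02]; print(k[:,:2].mean(0) if len(k) else 0)
sub[:]=0; sub[int(155/1.25):int(285/1.25),int(440/1.25):int(540/1.25)]=1
m=sub&(abs(W[...,2]-.095)<.006); r=cv2.minAreaRect((W[m][:,:2]*1000).astype(np.float32)); print('rim',r)
m=sub&(abs(W[...,2]-.025)<.006); r=cv2.minAreaRect((W[m][:,:2]*1000).astype(np.float32)); print('floor',r,np.median(W[m][:,2]))
for n,(u,v) in dict(k=(480,288),flapL1=(433,157),flapL2=(424,250),fL3=(449,165),fL4=(440,255),y1=(562,170),y2=(556,262),knobptr=(478,302)).items(): print(n,at(u,v))
s=np.load('side0.npz'); 
for n,(u,v) in dict(knobtop=(449,217),Ledge1=(292,209),Ledge2=(405,224),Y1=(338,140),Y2=(434,147),jar=(264,275),cup=(265,330)).items(): print('s',n,s['W'][int(v/1.25),int(u/1.25)].round(3))
cv2.imwrite('pics/kn.png',cv2.resize(d['img'][200:255,335:435,::-1],None,fx=6,fy=6,interpolation=cv2.INTER_CUBIC))
E
```

```text
orange stem [0.5696 0.3256 0.0623] 36 0.07159989498767749 cap [0.5707 0.326  0.0277]
lilac stem [0.48   0.3251 0.063 ] 37 0.07070622259747528 cap [0.4823 0.332  0.026 ]
cream stem [0.4555 0.2211 0.0653] 33 0.07141587700462182 cap [0.4551 0.2215 0.0254]
panel ((464.81591796875, -84.71468353271484), (189.96414184570312, 140.86087036132812), 82.59357452392578) 0.05463481778695667
knob tops/rim 373
0
rim ((574.199951171875, -97.43911743164062), (197.84829711914062, 261.0561828613281), 82.27117919921875)
floor ((598.5858764648438, -104.50636291503906), (175.64772033691406, 200.49411010742188), 82.30276489257812) 0.02465327882396995
k [ 0.437 -0.079  0.096]
flapL1 [0.709 0.023 0.161]
flapL2 [0.511 0.043 0.148]
fL3 [ 0.707 -0.015  0.101]
fL4 [0.507 0.007 0.1  ]
y1 [ 0.668 -0.237  0.197]
y2 [ 0.481 -0.217  0.195]
knobptr [ 0.409 -0.078  0.055]
s knobtop [ 0.436 -0.093  0.09 ]
s Ledge1 [0.716 0.022 0.157]
s Ledge2 [0.507 0.045 0.149]
s Y1 [ 0.686 -0.244  0.182]
s Y2 [ 0.476 -0.217  0.185]
s jar [0.74  0.138 0.09 ]
s cup [0.7   0.262 0.077]
```

View pics/kn.png

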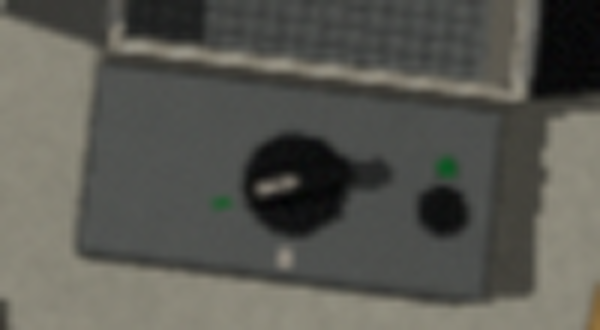

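```bash
cat >> h.py <<'E'
YAW=np.radians(-7.6); O=np.array([.5945,-.103])
def D(x,y): c,s=np.cos(YAW),np.sin(YAW); return O+[c*x-s*y,s*x+c*y]
def go(x,y,z,ang=None):
    """mm shift + rz in tool axes; ang = world direction (deg) of tool x"""
    o=env.get_obs(); R=o['tool_rot']; s=R.T@(np.array([x,y,z])-o['position'])*1000
    a=np.degrees(np.arctan2(R[1,0],R[0,0])); j1=np.degrees(np.arctan2(y,x))
    print('shift',s.round(1),'rz',None if ang is None else round(np.radians(-(ang-a)),3),'a',a.round(1),'j6 then',j1+90-(a if ang is None else ang))
def st():
    o=env.get_obs(); print(o['time'],o['position'].round(4),np.degrees(np.arctan2(o['tool_rot'][1,0],o['tool_rot'][0,0])).round(1),o['wrist_force'].round(1),o['opening'],o['grasp_force'])
E
python3 - <<'E'
from h import *
s=snap('top'); m=(s['img'].max(-1)<45).astype(np.uint8); m[:,:370]=0;m[:,398]=0; m[:218]=0;m[246:]=0;m[:,393:]=0
W=s['W'];k=W[(m>0)&(W[...,2]>.08)]; print('bar top mean',k.mean(0),k.min(0),k.max(0),len(k))
for n,u,v in(('white',335+285/6,200+257/6),('green',335+222/6,200+202/6)): print(n,ray(s,u,v,.055))
print('model knob',D(-.157,0), 'corners',[D(x*.11,y*.095).round(3) for x in(1,-1) for y in(1,-1)],'pan',D(-.2,.095),D(-.2,-.095))
p=W[195:252,345:430].reshape(-1,3); p=p[abs(p[:,2]-.055)<.004]; q=(p[:,:2]-O)@np.array([[np.cos(YAW),-np.sin(YAW)],[np.sin(YAW),np.cos(YAW)]]); print('panel in dryer',np.percentile(q,[.5,99.5],axis=0))
p=W[130:220,350:430].reshape(-1,3); p=p[abs(p[:,2]-.025)<.004]; q=(p[:,:2]-O)@np.array([[np.cos(YAW),-np.sin(YAW)],[np.sin(YAW),np.cos(YAW)]]); print('floor',np.percentile(q,[.5,99.5],axis=0))
kx,ky=D(-.157,0); go(kx,ky,.15,-7.6+180-68.75-90+90)
E
```

```text
bar top mean [ 0.43781268 -0.08274632  0.0918081 ] [ 0.42632062 -0.10159976  0.08046346] [ 0.44760446 -0.05794473  0.09739125] 70
white [ 0.40403313 -0.07941402  0.055     ]
green [ 0.42958437 -0.05076826  0.055     ]
model knob [ 0.43887916 -0.08223575] corners [array([ 0.716, -0.023]), array([ 0.691, -0.212]), array([0.498, 0.006]), array([ 0.473, -0.183])] pan [0.40882125 0.01761675] [ 0.38369253 -0.1707142 ]
panel in dryer [[-0.20073461 -0.09248054]
 [-0.11008736  0.09501986]]
floor [[-0.09491649 -0.08772495]
 [ 0.10255176  0.08586278]]
shift [ 385.2 -373.9   92. ] rz -1.464 a 19.8 j6 then -24.262832752653665
```

```bash
python3 -m handwheel '32 43 -42 0 0 0 -0.16; 32 86 -83 0 0 0 -0.32; 32 128 -125 10 0 0 -0.48; 32 171 -166 20 0 0 -0.64; 32 214 -208 30 0 0 -0.8; 32 257 -249 45 0 0 -0.96; 32 300 -291 60 0 0 -1.12; 32 343 -332 75 0 0 -1.28; 32 385 -374 92 0 0 -1.464; 32 385 -374 92 0 0 -1.464' 60; python3 - <<'E'
from h import *
st(); kx,ky=D(-.157,0); go(kx,ky,.081,103.65)
E
```

```text
time: 1.4
position: [0.4388, -0.0787, 0.1483]
tool_rot: [[-0.244, 0.97, -0.003], [0.97, 0.244, 0.002], [0.003, -0.003, -1.0]]
wrist_force: [-0.4, 0.4, -0.1]
opening: 0.0321
grasp_force: 0.0
1.4 [ 0.4388 -0.0787  0.1483] 104.1 [-0.4  0.4 -0.1] 0.03211103618707334 0.0
shift [-3.6 -0.6 67.2] rz 0.008 a 104.1 j6 then -24.262832752653665
```

```bash
python3 -m handwheel '32 0 0 35 0 0 0; 32 0 0 67 0 0 0; 32 0 0 67 0 0 0; 32 0 0 67 0 0 0'; python3 - <<'E'
from h import *
st(); kx,ky=D(-.157,0); go(kx,ky,.081,103.65)
E
```

```text
time: 1.9
position: [0.4391, -0.0834, 0.0848]
tool_rot: [[-0.234, 0.972, 0.002], [0.972, 0.234, -0.001], [-0.001, 0.001, -1.0]]
wrist_force: [0.6, -0.1, 0.6]
opening: 0.0321
grasp_force: 0.0
1.9 [ 0.4391 -0.0834  0.0848] 103.5 [ 0.6 -0.1  0.6] 0.03206909346648025 0.0
shift [1.2 0.1 3.8] rz -0.002 a 103.5 j6 then -24.262832752653665
```

```bash
python3 -m handwheel '0 0 0 2 0 0 0; 0 0 0 2 0 0 0; 0 0 0 2 0 0 0; 0 0 0 2 0 0 0; 0 0 0 2 0 0 0; 0 0 0 2 0 0 -0.15;0 0 0 2 0 0 -0.3;0 0 0 2 0 0 -0.45' 60;python3 -m handwheel '0 0 0 0 0 0 -0.15; 0 0 0 0 0 0 -0.3; 0 0 0 0 0 0 -0.45; 0 0 0 0 0 0 -0.6; 0 0 0 0 0 0 -0.74; 0 0 0 0 0 0 -0.74; 32 0 0 0 0 0 -0.74; 32 0 0 0 0 0 -0.74; 32 0 0 -40 0 0 -0.74; 32 0 0 -80 0 0 -0.74'
```

```text
time: 2.9
position: [0.4395, -0.0832, 0.0834]
tool_rot: [[-0.638, 0.77, 0.003], [0.77, 0.638, -0.001], [-0.003, 0.001, -1.0]]
wrist_force: [-2.8, -2.2, 5.7]
opening: 0.0126
grasp_force: 59.7
time: 4.15
position: [0.4383, -0.0824, 0.1616]
tool_rot: [[-0.99, 0.142, -0.002], [0.142, 0.99, 0.001], [0.002, 0.0, -1.0]]
wrist_force: [-0.5, -0.1, 0.3]
opening: 0.0322
grasp_force: 0.0
```

```bash
python3 - <<'E'
from h import *
s=snap('top'); W=s['W']; save(s,'t1.png',(180,100,460,270),2.8); go(.44,.06,.21,82.4)
for n,(u,v) in dict(orange=(239,186),lilac=(238,217),cream=(275,226)).items():
    p=W[v-14:v+15,u-14:u+15].reshape(-1,3); q=p[p[:,2]>.062]; c=p[(p[:,2]>.012)&(p[:,2]<.034)]
    print(n,q.mean(0).round(4),len(q),c.min(0).round(3),c.max(0).round(3))
E
```

```text
shift [ 20.4 141.4 -42. ] rz 1.561 a 171.8 j6 then 15.365166018425327
orange [0.5706 0.3264 0.0655] 26 [0.532 0.287 0.012] [0.611 0.369 0.034]
lilac [0.4805 0.3261 0.0658] 29 [0.445 0.289 0.012] [0.523 0.369 0.034]
cream [0.4555 0.2214 0.0659] 26 [0.416 0.182 0.012] [0.496 0.263 0.034]
```

View pics/t1.png

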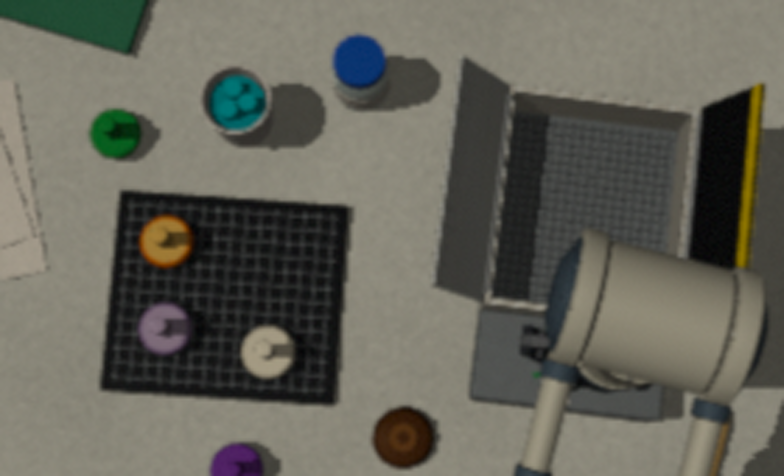

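```bash
python3 -m handwheel '40 0 0 -45 0 0 0.1; 40 3 30 -50 0 0 0.28; 40 6 70 -50 0 0 0.45; 40 9 110 -50 0 0 0.62; 40 12 150 -50 0 0 0.8; 40 15 190 -45 0 0 0.98; 40 18 230 -30 0 0 1.15; 40 21 270 0 0 0 1.33; 40 25 305 32 0 0 1.5; 40 25 305 32 0 0 1.56'; python3 - <<'E'
from h import *
st(); go(.4565,.2225,.048,82.4)
s=snap('top'); save(s,'t2.png',(330,110,460,260),4)
E
```

```text
time: 5.45
position: [0.4554, 0.2245, 0.1251]
tool_rot: [[0.132, 0.991, -0.006], [0.991, -0.132, -0.002], [-0.003, -0.006, -1.0]]
wrist_force: [0.1, -1.4, 0.8]
opening: 0.0398
grasp_force: 0.0
5.45 [0.4554 0.2245 0.1251] 82.4 [ 0.1 -1.4  0.8] 0.03983780967877083 0.0
shift [-1.6  1.9 77.1] rz 0.001 a 82.4 j6 then 33.584796718344975
```

View pics/t2.png

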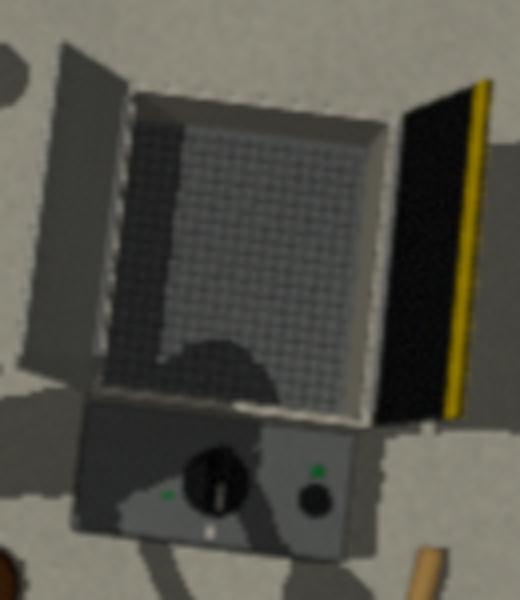

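The knob pointer at (219,495) faces the white mark (210,530), so it is off and both flaps are still open.

```bash
python3 -m handwheel '40 0 0 40 0 0 0; 40 0 0 60 0 0 0; 40 0 0 74 0 0 0; 40 0 0 74 0 0 0; 40 0 0 74 0 0 0'; python3 - <<'E'
from h import *
st(); go(.4565,.2225,.048,82.4)
E
```

```text
time: 6.12
position: [0.4581, 0.223, 0.0565]
tool_rot: [[0.132, 0.991, 0.002], [0.991, -0.132, 0.001], [0.001, 0.002, -1.0]]
wrist_force: [0.1, -0.4, 0.2]
opening: 0.0399
grasp_force: 0.0
6.125 [0.4581 0.223  0.0565] 82.4 [ 0.1 -0.4  0.2] 0.039858309443323615 0.0
shift [-0.7 -1.5  8.5] rz 0.001 a 82.4 j6 then 33.584796718344975
```

```bash
python3 -m handwheel '40 0 -1 8 0 0 0; 40 0 -1 8 0 0 0; 0 0 -1 8 0 0 0; 0 0 -1 8 0 0 0; 0 0 -1 8 0 0 0; 0 0 -1 8 0 0 0; 0 0 -1 -50 0 0 0; 0 0 -1 -110 0 0 0; 0 0 -1 -160 0 0 0; 0 0 -1 -160 0 0 0' 40; python3 - <<'E'
from h import *
st(); x,y=D(-.05,.035); go(x,y,.20,82.4);x,y=D(-.05,.035); go(x,y,.067,82.4)
E
```

```text
time: 7.38
position: [0.4581, 0.2237, 0.2211]
tool_rot: [[0.132, 0.991, 0.009], [0.991, -0.132, 0.004], [0.005, 0.008, -1.0]]
wrist_force: [-0.5, -0.4, -0.7]
opening: 0.0155
grasp_force: 39.1
7.375 [0.4581 0.2237 0.2211] 82.4 [-0.5 -0.4 -0.7] 0.015526778075537626 39.08357083797455
shift [-271.   128.1   20.9] rz 0.001 a 82.4 j6 then 1.1947813476888882
shift [-271.6  126.9  153.9] rz 0.001 a 82.4 j6 then 1.1947813476888882
```

```bash
python3 -m handwheel '0 -50 23 -15 0 0 0; 0 -100 47 -15 0 0 0; 0 -150 70 -15 0 0 0; 0 -200 95 -15 0 0 0; 0 -250 118 -15 0 0 0; 0 -271 127 -10 0 0 0; 0 -271 127 20 0 0 0; 0 -271 127 20 0 0 0'; python3 - <<'E'
from h import *
st(); x,y=D(-.05,.035); go(x,y,.067,82.4)
E
```

```text
time: 8.38
position: [0.545, -0.0625, 0.1911]
tool_rot: [[0.132, 0.991, -0.007], [0.991, -0.132, 0.001], [0.0, -0.007, -1.0]]
wrist_force: [-0.6, 0.8, -0.3]
opening: 0.0159
grasp_force: 39.2
8.375 [ 0.545  -0.0625  0.1911] 82.4 [-0.6  0.8 -0.3] 0.01590945474805104 39.163543581962585
shift [  1.3   5.3 124. ] rz -0.0 a 82.4 j6 then 1.1947813476888882
```

```bash
python3 -m handwheel '0 1 3 50 0 0 0; 0 1 3 90 0 0 0; 0 1 3 112 0 0 0; 0 1 3 112 0 0 0; 0 1 3 112 0 0 0'; python3 - <<'E'
from h import *
st(); x,y=D(-.05,.035); go(x,y,.067,82.4)
E
```

```text
time: 9.0
position: [0.5505, -0.0616, 0.0851]
tool_rot: [[0.131, 0.991, 0.002], [0.991, -0.131, -0.0], [-0.0, 0.002, -1.0]]
wrist_force: [0.7, -0.7, 0.4]
opening: 0.016
grasp_force: 39.2
9.0 [ 0.5505 -0.0616  0.0851] 82.5 [ 0.7 -0.7  0.4] 0.015989328450134746 39.16921019554138
shift [-0.2 -1.  18.1] rz 0.001 a 82.5 j6 then 1.1947813476888882
```

```bash
python3 -m handwheel '0 0 0 10 0 0 0; 0 0 0 18 0 0 0; 0 0 0 18 0 0 0; 0 0 0 19 0 0 0; 36 0 0 19 0 0 0; 36 0 0 19 0 0 0; 36 0 0 19 0 0 0; 36 0 0 -40 0 0 0; 36 0 0 -95 0 0 0; 36 0 0 -125 0 0 0'; python3 - <<'E'
from h import *
st(); go(.482,.327,.2,82.4)
s=snap('top'); W=s['W']; save(s,'t3.png',(200,100,460,270),3)
for n,(u,v) in dict(orange=(239,186),lilac=(238,217),cream=(275,226)).items():
    p=W[v-14:v+15,u-14:u+15].reshape(-1,3); q=p[p[:,2]>.06];print(n,q.mean(0).round(4) if len(q) else 0,len(q))
E
```

```text
time: 10.25
position: [0.5505, -0.0619, 0.2124]
tool_rot: [[0.132, 0.991, 0.005], [0.991, -0.132, -0.001], [-0.0, 0.005, -1.0]]
wrist_force: [-0.9, 0.5, -0.5]
opening: 0.0362
grasp_force: 0.0
10.25 [ 0.5505 -0.0619  0.2124] 82.4 [-0.9  0.5 -0.5] 0.03620732924357961 0.0
shift [ 376.5 -119.2   11.7] rz 0.001 a 82.4 j6 then 41.75388037150367
orange [0.5701 0.3261 0.0665] 28
lilac [0.4801 0.3263 0.0656] 26
cream 0 0
```

View pics/t3.png

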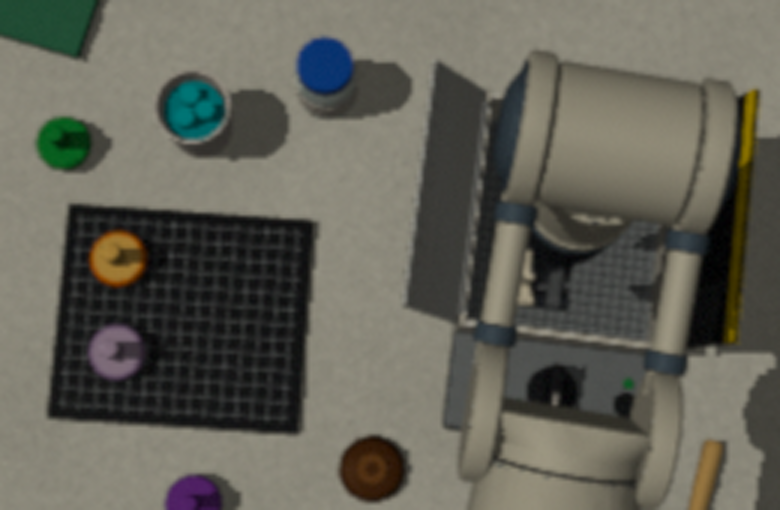

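The cream mushroom stands in the chamber at about (525,280). Orange and lilac have not moved.

```bash
python3 -m handwheel '40 54 -17 -10 0 0 0; 40 108 -34 -10 0 0 0; 40 162 -51 -10 0 0 0; 40 216 -68 0 0 0 0; 40 270 -85 0 0 0 0; 40 324 -102 30 0 0 0; 40 376 -119 80 0 0 0; 40 376 -119 110 0 0 0; 40 376 -119 110 0 0 0'; python3 - <<'E'
from h import *
st(); go(.4815,.327,.048,82.4)
s=snap('side'); m=s['img']; W=s['W']; p=W[280:340,290:350].reshape(-1,3); p=p[(p[:,2]>.058)&(p[:,2]<.07)]; print(np.nanmean(p,0),len(p))
E
```

```text
time: 11.42
position: [0.4787, 0.3262, 0.0937]
tool_rot: [[0.13, 0.992, -0.007], [0.992, -0.13, -0.004], [-0.005, -0.007, -1.0]]
wrist_force: [-0.1, -0.6, -0.8]
opening: 0.0397
grasp_force: 0.0
11.425 [0.4787 0.3262 0.0937] 82.5 [-0.1 -0.6 -0.8] 0.03973351199099303 0.0
shift [ 1.4  3.  45.7] rz 0.002 a 82.5 j6 then 41.78151319637146
[0.48338509 0.32703731 0.06368753] 75
```

```bash
python3 -m handwheel '40 1 1 25 0 0 0; 40 1 1 43 0 0 0; 40 1 1 43 0 0 0; 40 1 1 44 0 0 0; 0 1 1 44 0 0 0; 0 1 1 44 0 0 0; 0 1 1 44 0 0 0; 0 1 1 44 0 0 0; 0 1 1 -10 0 0 0; 0 1 1 -70 0 0 0'; python3 -m handwheel '0 0 0 -50 0 0 0; 0 0 0 -70 0 0 0; 0 0 0 -70 0 0 0'; python3 - <<'E'
from h import *
st(); x,y=D(-.05,-.037); go(x,y,.067,82.4)
E
```

```text
time: 12.72
position: [0.4814, 0.327, 0.1675]
tool_rot: [[0.132, 0.991, -0.004], [0.991, -0.132, -0.002], [-0.003, -0.003, -1.0]]
wrist_force: [0.3, 0.4, 0.1]
opening: 0.0156
grasp_force: 39.1
time: 13.1
position: [0.4829, 0.3279, 0.2401]
tool_rot: [[0.131, 0.991, 0.003], [0.991, -0.131, 0.002], [0.002, 0.003, -1.0]]
wrist_force: [-0.1, 0.2, -1.1]
opening: 0.0155
grasp_force: 39.1
13.1 [0.4829 0.3279 0.2401] 82.4 [-0.1  0.2 -1.1] 0.015535406630216306 39.07311022281647
shift [-449.8  116.8  172.4] rz 0.001 a 82.4 j6 then -6.241436537093634
```

```bash
python3 -m handwheel '0 -56 14 0 0 0 0; 0 -112 29 0 0 0 0; 0 -168 43 0 0 0 0; 0 -224 58 0 0 0 0; 0 -280 73 0 0 0 0; 0 -336 87 0 0 0 0; 0 -392 102 0 0 0 0; 0 -449 117 10 0 0 0; 0 -449 117 40 0 0 0; 0 -449 117 40 0 0 0'; python3 - <<'E'
from h import *
st(); x,y=D(-.05,-.037); go(x,y,.067,82.4)
E
```

```text
time: 14.35
position: [0.5373, -0.1331, 0.1928]
tool_rot: [[0.133, 0.991, -0.009], [0.991, -0.133, 0.003], [0.002, -0.009, -1.0]]
wrist_force: [0.3, 1.0, -0.1]
opening: 0.0152
grasp_force: 39.2
14.35 [ 0.5373 -0.1331  0.1928] 82.4 [ 0.3  1.  -0.1] 0.01519631752209005 39.16043043136597
shift [1.000e-01 3.900e+00 1.258e+02] rz -0.001 a 82.4 j6 then -6.241436537093634
```

```bash
python3 -m handwheel '0 0 1 50 0 0 0; 0 0 1 100 0 0 0; 0 0 1 125 0 0 0; 0 0 1 125 0 0 0; 0 0 1 125 0 0 0; 0 0 1 125 0 0 0'; python3 - <<'E'
from h import *
st(); x,y=D(-.05,-.037); go(x,y,.067,82.4)
E
```

```text
time: 15.1
position: [0.5409, -0.133, 0.0747]
tool_rot: [[0.131, 0.991, 0.002], [0.991, -0.131, -0.001], [-0.0, 0.002, -1.0]]
wrist_force: [0.1, 0.7, 0.1]
opening: 0.0152
grasp_force: 44.7
15.1 [ 0.5409 -0.133   0.0747] 82.5 [0.1 0.7 0.1] 0.015243934957176034 44.65659499168396
shift [-0.2 -0.9  7.7] rz 0.001 a 82.5 j6 then -6.241436537093634
```

```bash
python3 -m handwheel '0 0 0 8 0 0 0; 0 0 0 8 0 0 0; 0 0 0 8 0 0 0; 36 0 0 8 0 0 0; 36 0 0 8 0 0 0; 36 0 0 8 0 0 0; 36 0 0 -40 0 0 0; 36 0 0 -95 0 0 0; 36 0 0 -140 0 0 0; 36 0 0 -145 0 0 0'; python3 - <<'E'
from h import *
st(); go(.571,.327,.21,82.4)
s=snap('side'); W=s['W']; p=W[270:340,250:295].reshape(-1,3); p=p[(p[:,2]>.058)&(p[:,2]<.07)]; print(np.nanmean(p,0),len(p))
save(s,'s3.png',(200,100,420,360),2.3)
s=snap('top'); W=s['W'];p=W[172:200,225:254].reshape(-1,3); q=p[p[:,2]>.06];print(q.mean(0),len(q))
E
```

```text
time: 16.35
position: [0.5416, -0.1336, 0.223]
tool_rot: [[0.132, 0.991, 0.007], [0.991, -0.132, -0.002], [-0.001, 0.007, -1.0]]
wrist_force: [0.9, -0.2, -0.5]
opening: 0.036
grasp_force: 0.0
16.35 [ 0.5416 -0.1336  0.223 ] 82.4 [ 0.9 -0.2 -0.5] 0.03599210668771157 0.0
shift [460.5 -31.5  12.2] rz 0.001 a 82.4 j6 then 37.39888295815564
[0.59668119 0.31370443 0.06409314] 63
[0.59398193 0.31226524 0.06484385] 29
```

View pics/s3.png

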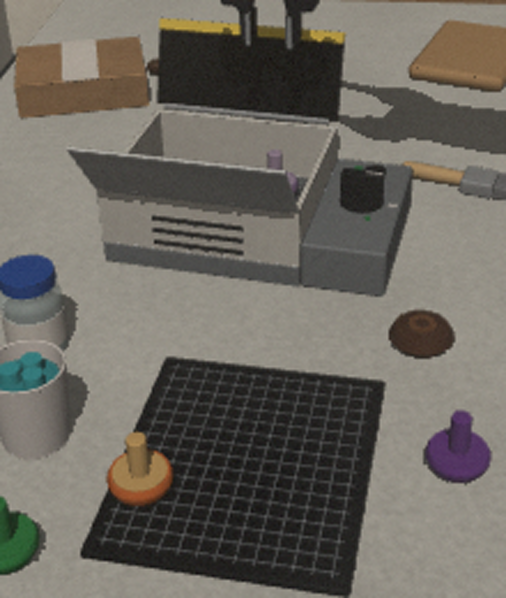

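The orange mushroom was knocked aside and now stands at the tray's edge, crop (140,470), world about (0.595, 0.313). Lilac is in the chamber.

```bash
python3 - <<'E'
from h import *
go(.5955,.3133,.12,82.4)
E
python3 -m handwheel '36 56 -1 -8 0 0 0; 36 112 -2 -8 0 0 0; 36 168 -3 -8 0 0 0; 36 224 -4 -8 0 0 0; 36 280 -5 -5 0 0 0; 36 336 -6 0 0 0 0; 36 392 -7 40 0 0 0; 36 450 -7 90 0 0 0; 36 450 -7 100 0 0 0; 36 450 -7 100 0 0 0'; python3 - <<'E'
from h import *
st();go(.5955,.3133,.048,82.4)
E
```

```text
shift [449.9  -4.4  98.6] rz 0.001 a 82.4 j6 then 35.34941927960186
time: 17.7
position: [0.5906, 0.3134, 0.1134]
tool_rot: [[0.13, 0.991, -0.007], [0.991, -0.13, -0.004], [-0.005, -0.007, -1.0]]
wrist_force: [1.1, -0.2, 0.3]
opening: 0.0363
grasp_force: 0.0
17.7 [0.5906 0.3134 0.1134] 82.5 [ 1.1 -0.2  0.3] 0.036279668012033306 0.0
shift [ 0.8  5.3 65.4] rz 0.002 a 82.5 j6 then 35.34941927960186
```

```bash
python3 -m handwheel '38 0 2 40 0 0 0; 38 0 2 62 0 0 0; 38 0 2 64 0 0 0; 38 0 2 64 0 0 0; 38 0 2 64 0 0 0'; python3 - <<'E'
from h import *
st();go(.5955,.3133,.048,82.4)
E
```

```text
time: 18.32
position: [0.5954, 0.3138, 0.0565]
tool_rot: [[0.132, 0.991, 0.003], [0.991, -0.132, 0.001], [0.002, 0.003, -1.0]]
wrist_force: [0.1, 0.3, -0.1]
opening: 0.0379
grasp_force: 0.0
18.325 [0.5954 0.3138 0.0565] 82.4 [ 0.1  0.3 -0.1] 0.03785765982494064 0.0
shift [-0.5  0.1  8.5] rz 0.0 a 82.4 j6 then 35.34941927960186
```

```bash
python3 -m handwheel '38 0 0 7 0 0 0; 38 0 0 7 0 0 0; 0 0 0 7 0 0 0; 0 0 0 7 0 0 0; 0 0 0 7 0 0 0; 0 0 0 7 0 0 0; 0 0 0 -50 0 0 0; 0 0 0 -110 0 0 0; 0 0 0 -170 0 0 0; 0 0 0 -185 0 0 0'; python3 - <<'E'
from h import *
st(); x,y=D(.05,0); go(x,y,.067,82.4)
E
```

```text
time: 19.58
position: [0.5956, 0.3142, 0.2462]
tool_rot: [[0.132, 0.991, 0.009], [0.991, -0.132, 0.004], [0.005, 0.008, -1.0]]
wrist_force: [0.7, -0.6, 0.8]
opening: 0.0158
grasp_force: 39.1
19.575 [0.5956 0.3142 0.2462] 82.4 [ 0.7 -0.6  0.8] 0.015812642649731413 39.08068299293518
shift [-414.7  102.3  177.9] rz 0.001 a 82.4 j6 then -2.0586354256253827
```

```bash
python3 -m handwheel '0 -54 13 0 0 0 0; 0 -108 26 0 0 0 0; 0 -162 40 0 0 0 0; 0 -216 53 0 0 0 0; 0 -270 66 0 0 0 0; 0 -324 80 0 0 0 0; 0 -378 93 0 0 0 0; 0 -414 102 10 0 0 0; 0 -414 102 40 0 0 0; 0 -414 102 40 0 0 0'; python3 - <<'E'
from h import *
st(); x,y=D(.05,0); go(x,y,.067,82.4)
E
```

```text
time: 20.82
position: [0.6396, -0.1105, 0.1947]
tool_rot: [[0.133, 0.991, -0.007], [0.991, -0.133, 0.002], [0.001, -0.008, -1.0]]
wrist_force: [-2.2, -0.6, -1.0]
opening: 0.016
grasp_force: 39.2
20.825 [ 0.6396 -0.1105  0.1947] 82.4 [-2.2 -0.6 -1. ] 0.015956497412937146 39.19206976890564
shift [  1.3   5.3 127.7] rz -0.0 a 82.4 j6 then -2.0586354256253827
```

```bash
python3 -m handwheel '0 0 2 50 0 0 0; 0 0 2 100 0 0 0; 0 0 2 125 0 0 0; 0 0 2 125 0 0 0; 0 0 2 125 0 0 0; 0 0 2 125 0 0 0'; python3 - <<'E'
from h import *
st(); x,y=D(.05,0); go(x,y,.067,82.4)
E
```

```text
time: 21.58
position: [0.6444, -0.1106, 0.0771]
tool_rot: [[0.131, 0.991, 0.004], [0.991, -0.131, -0.001], [-0.0, 0.004, -1.0]]
wrist_force: [0.3, -0.5, -0.0]
opening: 0.0158
grasp_force: 39.2
21.575 [ 0.6444 -0.1106  0.0771] 82.5 [ 0.3 -0.5 -0. ] 0.015841953747841475 39.19472515583038
shift [ 0.9 -0.5 10.1] rz 0.001 a 82.5 j6 then -2.0586354256253827
```

```bash
python3 -m handwheel '0 0 0 8 0 0 0; 0 0 0 10 0 0 0; 0 0 0 10 0 0 0; 36 0 0 10 0 0 0; 36 0 0 10 0 0 0; 36 0 0 10 0 0 0; 36 0 0 -40 0 0 0; 36 0 0 -95 0 0 0; 36 0 0 -140 0 0 0; 36 0 0 -145 0 0 0'; python3 - <<'E'
from h import *
st(); x,y=D(0,.19); go(x,y,.21,82.4)
E
```

```text
time: 22.82
position: [0.6445, -0.1108, 0.2252]
tool_rot: [[0.132, 0.991, 0.009], [0.991, -0.132, -0.002], [-0.001, 0.009, -1.0]]
wrist_force: [-0.4, 0.2, 0.8]
opening: 0.0358
grasp_force: 0.0
22.825 [ 0.6445 -0.1108  0.2252] 82.4 [-0.4  0.2  0.8] 0.035804868618027126 0.0
shift [191.1 -50.6  14.6] rz 0.001 a 82.4 j6 then 15.441055851922982
```

```bash
python3 -m handwheel '0 50 -13 0 0 0 0; 0 100 -26 0 0 0 0; 0 150 -39 0 0 0 0; 0 191 -51 5 0 0 0; 0 191 -51 14 0 0 0; 0 191 -51 14 0 0 0'; python3 - <<'E'
from h import *
st(); x,y=D(0,.19); go(x,y,.144,82.4)
s=snap('top'); save(s,'t4.png',(330,100,470,260),3.7); W=s['W']
R=np.array([[np.cos(YAW),-np.sin(YAW)],[np.sin(YAW),np.cos(YAW)]]); q=W.copy(); q[...,:2]=(W[...,:2]-O)@R
i=(abs(q[...,0])<.10)&(abs(q[...,1])<.085)&(q[...,2]>.032)&(q[...,2]<.093)
n,l,S,C=cv2.connectedComponentsWithStats(i.astype(np.uint8))
for k in range(1,n):
    if S[k,4]>15: print(np.nanmean(q[l==k],0).round(3),S[k,4],'zmax',np.nanmax(q[l==k][:,2]).round(3))
E
```

```text
time: 23.58
position: [0.6171, 0.0851, 0.203]
tool_rot: [[0.131, 0.991, -0.003], [0.991, -0.131, -0.001], [-0.001, -0.003, -1.0]]
wrist_force: [-0.8, 0.3, 0.4]
opening: 0.0002
grasp_force: 0.0
23.575 [0.6171 0.0851 0.203 ] 82.4 [-0.8  0.3  0.4] 0.000225428265545717 0.0
shift [ 0.6  2.6 59. ] rz 0.001 a 82.4 j6 then 15.441055851922982
[0.044 0.    0.051] 270 zmax 0.087
[-0.054  0.035  0.051] 276 zmax 0.086
[-0.052 -0.038  0.051] 279 zmax 0.088
```

View pics/t4.png

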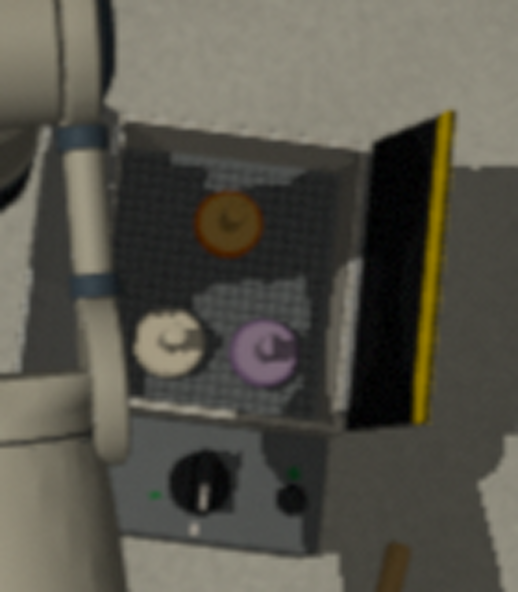

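All three mushrooms (230,222), (172,340) and (265,350) stand separately on the floor, and the knob is off. Next is the plain flap.

```bash
python3 -m handwheel '0 0 0 30 0 0 0; 0 0 0 57 0 0 0; 0 0 0 57 0 0 0; 0 -20 0 57 0 0 0; 0 -40 0 57 0 0 0; 0 -60 0 57 0 0 0; 0 -80 0 57 0 0 0'; python3 -m handwheel '0 -15 0 0 0 0 0; 0 -30 0 0 0 0 0; 0 -45 0 0 0 0 0; 0 -60 0 0 0 0 0;  0 -75 0 0 0 0 0; 0 -88 0 0 0 0 0; 0 -88 0 0 0 0 0'; python3 - <<'E'
from h import *
x,y=D(0,.02); go(x,y,.11,82.4)
E
```

```text
time: 24.5
position: [0.6095, 0.0055, 0.1566]
tool_rot: [[0.131, 0.991, 0.013], [0.991, -0.131, 0.001], [0.003, 0.012, -1.0]]
wrist_force: [-2.5, 3.0, 22.9]
opening: -0.0002
grasp_force: 3.7
time: 25.38
position: [0.5954, -0.0822, 0.1481]
tool_rot: [[0.133, 0.991, -0.0], [0.991, -0.133, -0.0], [-0.001, -0.0, -1.0]]
wrist_force: [-0.9, -0.3, 0.4]
opening: -0.0
grasp_force: 0.0
shift [-0.7  1.9 38.1] rz -0.001 a 82.3 j6 then -0.3296467955203184
```

```bash
python3 - <<'E'
from h import *
s=snap('side'); save(s,'s5.png',(210,90,400,240),4)
E
```

```text
(no output)
```

View pics/s5.png

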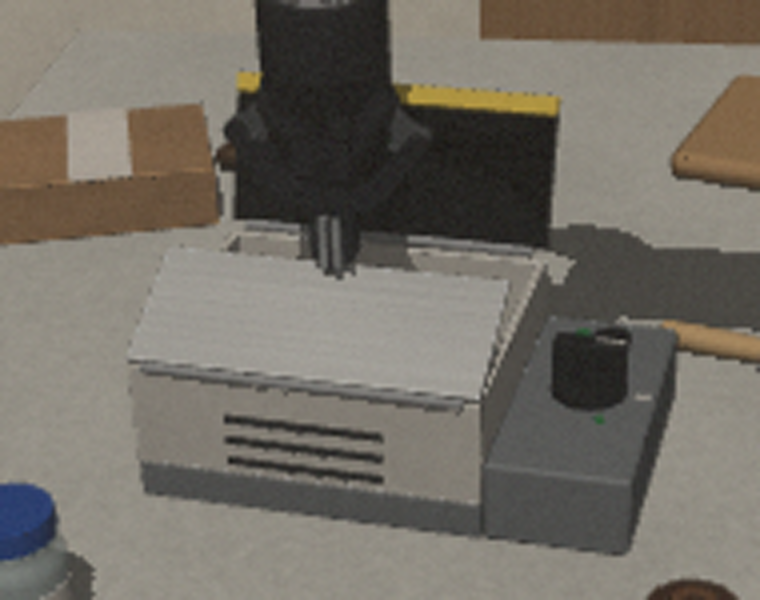

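The plain flap is at about 30° with the fingertips at its edge (335,270). Now I press it down.

```bash
python3 -m handwheel '0 4 0 6 0 0 0; 0 7 0 15 0 0 0; 0 7 0 25 0 0 0; 0 7 0 32 0 0 0; 0 7 0 38 0 0 0; 0 7 0 40 0 0 0; 0 7 0 40 0 0 0'; python3 - <<'E'
from h import *
st(); s=snap('side'); save(s,'s6.png',(210,90,400,240),3)
W=s['W']; R=np.array([[np.cos(YAW),-np.sin(YAW)],[np.sin(YAW),np.cos(YAW)]]); q=W.copy(); q[...,:2]=(W[...,:2]-O)@R
i=(abs(q[...,0])<.09)&(q[...,1]>.015)&(q[...,1]<.085)&(q[...,2]>.06)&(q[...,2]<.125); p=q[i]; 
print(len(p)); 
for a in(.015,.03,.05,.07): b=p[(p[:,1]>a)&(p[:,1]<a+.015)]; print(a,np.median(b[:,2]))
E
```

```text
time: 26.3
position: [0.5963, -0.074, 0.1119]
tool_rot: [[0.132, 0.991, 0.001], [0.991, -0.132, -0.0], [-0.0, 0.002, -1.0]]
wrist_force: [-9.3, 1.0, 15.2]
opening: -0.0001
grasp_force: 8.0
26.3 [ 0.5963 -0.074   0.1119] 82.4 [-9.3  1.  15.2] -9.838878293634571e-05 7.997301889699884
1098
0.015 0.09961311024681768
0.03 0.10009315276078001
0.05 0.09967134467687933
0.07 0.09961086179720285
```

The depths show the plain flap flat at 0.0997 m. Next is the black flap.

```bash
python3 -m handwheel '0 0 0 -60 0 0 0; 0 0 0 -120 0 0 0; 0 -20 0 -130 0 0 0; 0 -75 0 -130 0 0 0; 0 -130 0 -130 0 0 0; 0 -185 0 -130 0 0 0; 0 -205 0 -130 0 0 0; 0 -205 0 -130 0 0 0'; python3 - <<'E'
from h import *
st(); x,y=D(0,-.175); go(x,y,.156,82.4)
E
```

```text
time: 27.35
position: [0.569, -0.2783, 0.2369]
tool_rot: [[0.134, 0.991, -0.002], [0.991, -0.134, 0.001], [0.001, -0.002, -1.0]]
wrist_force: [-0.1, 0.9, 0.6]
opening: 0.0003
grasp_force: 0.0
27.35 [ 0.569  -0.2783  0.2369] 82.3 [-0.1  0.9  0.6] 0.00031622925619292604 0.0
shift [ 2.   2.2 80.9] rz -0.002 a 82.3 j6 then -18.221037399630816
```

```bash
python3 -m handwheel '0 0 2 40 0 0 0; 0 0 2 80 0 0 0; 0 0 2 80 0 0 0; 0 15 2 80 0 0 0; 0 30 2 80 0 0 0; 0 45 2 80 0 0 0; 0 60 2 80 0 0 0; 0 75 2 80 0 0 0'; python3 -m handwheel '0 15 0 0 0 0 0; 0 30 0 0 0 0 0; 0 45 0 0 0 0 0; 0 60 0 0 0 0 0;  0 75 0 0 0 0 0; 0 80 0 0 0 0 0; 0 80 0 0 0 0 0'; python3 - <<'E'
from h import *
x,y=D(0,-.022); go(x,y,.115,82.4)
s=snap('side'); save(s,'s7.png',(210,90,400,240),3)
E
```

```text
time: 28.35
position: [0.5816, -0.2024, 0.1588]
tool_rot: [[0.132, 0.991, 0.001], [0.991, -0.132, -0.001], [-0.001, 0.001, -1.0]]
wrist_force: [0.2, -2.2, -1.2]
opening: -0.0001
grasp_force: 1.2
time: 29.22
position: [0.592, -0.1233, 0.1582]
tool_rot: [[0.131, 0.991, -0.0], [0.991, -0.131, 0.0], [0.0, -0.0, -1.0]]
wrist_force: [0.1, -0.7, 0.2]
opening: 0.0003
grasp_force: 0.0
shift [-1.5 -0.2 43.2] rz 0.001 a 82.5 j6 then -4.312898415854818
```

View pics/s7.png

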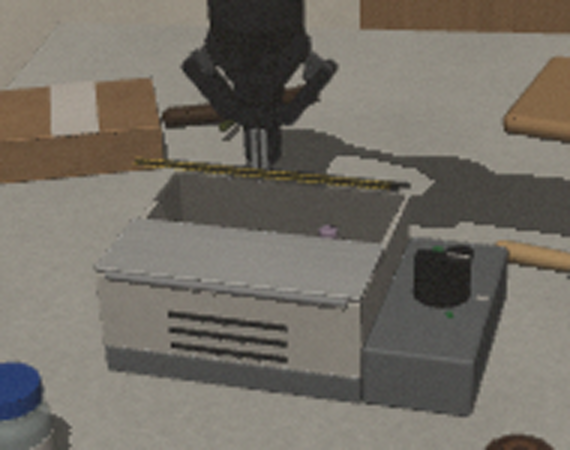

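The plain flap stays shut, and the black flap (edge at 270,172) is about 30° from closed. Now I press it down.

```bash
python3 -m handwheel '0 -2 0 10 0 0 0; 0 -2 0 20 0 0 0; 0 -2 0 30 0 0 0; 0 -2 0 38 0 0 0; 0 -2 0 43 0 0 0; 0 -2 0 46 0 0 0; 0 -2 0 46 0 0 0'; python3 - <<'E'
from h import *
st(); s=snap('side'); save(s,'s8.png',(210,90,400,240),3)
W=s['W']; R=np.array([[np.cos(YAW),-np.sin(YAW)],[np.sin(YAW),np.cos(YAW)]]); q=W.copy(); q[...,:2]=(W[...,:2]-O)@R
i=(abs(q[...,0]-.06)<.04)&(abs(q[...,1])<.09)&(q[...,2]>.06)&(q[...,2]<.14); p=q[i]
for a in(-.08,-.06,-.04,-.02,-.005,.02,.06): b=p[(p[:,1]>a)&(p[:,1]<a+.015)]; print(a,np.median(b[:,2]),len(b))
E
```

```text
time: 30.15
position: [0.5915, -0.1258, 0.1168]
tool_rot: [[0.132, 0.991, 0.002], [0.991, -0.132, -0.001], [-0.001, 0.002, -1.0]]
wrist_force: [-10.0, 3.4, 18.8]
opening: 0.0004
grasp_force: 9.5
30.15 [ 0.5915 -0.1258  0.1168] 82.4 [-10.    3.4  18.8] 0.00040197513847709107 9.481863341788994
-0.08 0.104450941673569 64
-0.06 0.10440807500108673 75
-0.04 0.10453671612393572 74
-0.02 0.10459543111186342 78
-0.005 0.10373613461016495 119
0.02 0.09975536796318885 89
0.06 0.09959416327440229 104
```

View pics/s8.png

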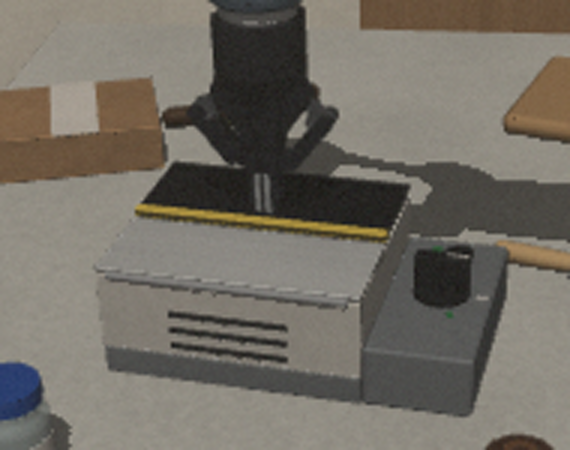

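Both flaps lie flat (the black one at 0.1045, overlapping the plain one). Now back to the knob.

```bash
python3 - <<'E'
from h import *
x,y=D(-.157,0); go(x,y,.15,172.4)
E
python3 -m handwheel '32 0 0 -30 0 0 0; 32 0 0 -60 0 0 -0.1; 32 3 -25 -60 0 0 -0.28; 32 6 -50 -60 0 0 -0.46; 32 10 -75 -60 0 0 -0.64; 32 14 -100 -60 0 0 -0.82; 32 18 -125 -50 0 0 -1.0; 32 22 -145 -40 0 0 -1.18; 32 23 -157 -35 0 0 -1.36; 32 23 -157 -35 0 0 -1.54'; python3 -m handwheel '32 0 0 0 0 0 -0.03; 32 0 0 0 0 0 -0.03'; python3 - <<'E'
from h import *
st();x,y=D(-.157,0); go(x,y,.082,172.4)
E
```

```text
shift [  23.1 -156.9  -33.5] rz -1.57 a 82.4 j6 then -93.01283275265367
time: 31.45
position: [0.4382, -0.0822, 0.1467]
tool_rot: [[-0.988, 0.156, -0.001], [0.156, 0.988, -0.0], [0.001, -0.0, -1.0]]
wrist_force: [0.9, 0.6, 0.3]
opening: 0.0319
grasp_force: 0.0
time: 31.7
position: [0.4391, -0.0824, 0.1473]
tool_rot: [[-0.991, 0.135, 0.0], [0.135, 0.991, -0.0], [-0.0, -0.0, -1.0]]
wrist_force: [0.1, 0.1, -0.3]
opening: 0.0318
grasp_force: 0.0
31.7 [ 0.4391 -0.0824  0.1473] 172.2 [ 0.1  0.1 -0.3] 0.0317934692383408 0.0
shift [ 0.3  0.2 65.3] rz -0.003 a 172.2 j6 then -93.01283275265367
```

```bash
python3 -m handwheel '32 0 0 35 0 0 0; 32 0 0 65 0 0 0; 32 0 0 65 0 0 0; 0 0 0 65 0 0 0; 0 0 0 65 0 0 0; 0 0 0 65 0 0 0; 0 0 0 65 0 0 0; 0 0 0 65 0 0 0.15; 0 0 0 65 0 0 0.3; 0 0 0 65 0 0 0.45' 60; python3 -m handwheel '0 0 0 0 0 0 0.15; 0 0 0 0 0 0 0.3; 0 0 0 0 0 0 0.45; 0 0 0 0 0 0 0.6; 0 0 0 0 0 0 0.74; 0 0 0 0 0 0 0.74; 32 0 0 0 0 0 0.74; 32 0 0 0 0 0 0.74; 32 0 0 -40 0 0 0.74; 32 0 0 -100 0 0 0.74'; python3 -m handwheel '32 0 20 -50 0 0 0; 32 0 20 -100 0 0 0; 32 -20 -40 -100 0 0 0; 32 120 -20 -100 0 0 0; 32 180 -20 -100 0 0 0; 32 180 -20 -100 0 0 0; 32 180 -20 -100 0 0 0'; python3 - <<'E'
from h import *
st(); s=snap('top'); save(s,'t9.png',(330,100,470,260),3.7)
E
```

```text
time: 32.95
position: [0.4396, -0.0831, 0.0838]
tool_rot: [[-0.832, 0.555, 0.002], [0.555, 0.832, -0.002], [-0.003, -0.0, -1.0]]
wrist_force: [-2.6, -5.2, 4.6]
opening: 0.0127
grasp_force: 61.6
time: 34.2
position: [0.438, -0.0816, 0.1811]
tool_rot: [[-0.246, 0.969, -0.005], [0.969, 0.246, 0.002], [0.003, -0.004, -1.0]]
wrist_force: [0.8, -0.0, 0.2]
opening: 0.0321
grasp_force: 0.0
time: 35.08
position: [0.3746, 0.0902, 0.2825]
tool_rot: [[-0.251, 0.968, 0.0], [0.968, 0.251, 0.001], [0.001, 0.001, -1.0]]
wrist_force: [-0.5, -0.4, 0.2]
opening: 0.0319
grasp_force: 0.0
35.075 [0.3746 0.0902 0.2825] 104.5 [-0.5 -0.4  0.2] 0.03189770236452764 0.0
```

View pics/t9.png

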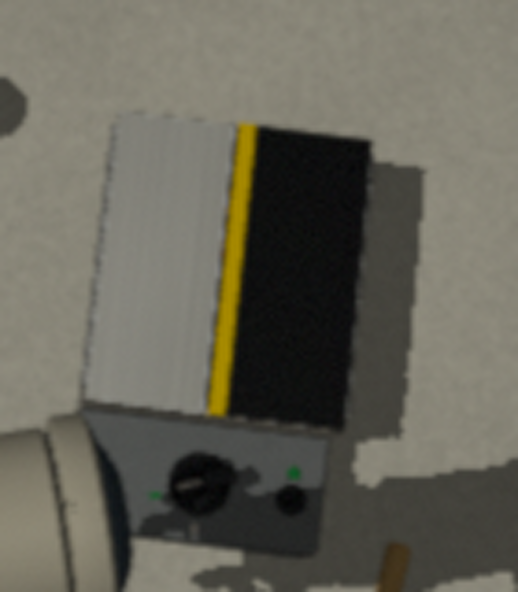

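The pointer at (188,487) faces the green mark (155,495), so the knob is on. Both flaps are shut and the robot is clear, so I hand in.

```bash
python3 -c "
from cell import env
print(env.close_job())"
```

```text
the job is handed in; nothing more can be done
None
```

The job is handed in, though no verdict came back: the three mushrooms present (cream, lilac, orange) went into the chamber in one layer, both flaps were shut in order, and the last picture shows the knob back at on.

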